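Ready the bench gauge for the next piston

ROBOT

A 6-joint arm with a two-finger parallel gripper is mounted at the origin on the work surface. World frame = base frame: x ahead of the robot, y to its left, z up, the work surface at z = 0. Lengths are in m, angles in degrees, forces in N, time in s.
With the tool pointing down it reaches from about 0.3 to 0.75 m from the base axis. Payload 8.5 kg.
Tool frame: the origin (TCP) lies midway between the tips of the shut fingers; the grasp point (between the pads) lies 19 mm behind it; z points along the fingers, y is the direction in which the jaws open and shut (so a half turn about z gives the same grasp; the last joint's range is limited). The gripper opens to 85 mm and grips with 20 to 120 N. Pads are 22 mm wide; open, the fingers measure 114 mm over their backs; the gripper's body (76 mm by 85 mm) begins 54 mm behind the grasp point. The pads swing forward as they close: fully open they stand 13 mm farther back than shut.
Start: joints at [52.122, 21.807, 74.336, -0, 83.858, -12.336], TCP at [0.237, 0.496, 0.231] pointing down, gripper open.
Joint ranges: [-178.18, 178.18], [-50.72, 133.34], [12.68, 142.11], [-81.47, 261.47], [9.98, 163.14], [-165.26, 165.26]. Speed limits (degrees/s): [136.94, 136.94, 180, 180, 180, 180].

INTERFACE

Orientations are given as a 3x3 rotation matrix whose columns are the frame's x, y, z axes.
In Python, from rig import env, viewer, ticket gives the robot as it stands. The module is installed in compiled form; this text tells all that it offers.
- The arm moves only by the shell command python3 -m pendant 'ROWS' [FORCE]. ROWS is JSON, a list of rows, each a list of 3 entries, a list of its own where there are three numbers: the shift along the world's x, y, z in mm, then the turn about the world's z in rad, then the opening, from -1 (shut) to 1 (fully open). A call has 1 to 12 rows; each row shifts and turns the pose as measured when the row begins; what a row does not reach is not made up. A row lasts 1/8 s, in which the tool goes at most 62.5 mm and 10.7 degrees, less where a joint would pass 70% of its speed; a pose out of reach is approached as far as the arm can. A call with a gripper value outside its range is refused whole. The fingers move at their own pace and stop on an object; FORCE is the grip in N (left out, the last holds). Time passes only in rows, so rows that do not move let the fingers close. It gives the time, the measured TCP pose, the force and the opening at its end, in the units of the state.
- env.observe(): the state, without advancing time (a new reading comes with each control period).
- viewer.get_image(name): name is "side" or "top" or "wrist"; returns (picture, depth): 420x560x3 uint8, red, green, blue; 420x560 float32, m along the optical axis (not along the pixel's ray), 0 where there is no reading.
- viewer.camera_params(name): a dict with "fx", "fy", "cx", "cy" (pixels), "D" ([k1, k2, p1, p2, k3] as OpenCV has them; the pictures are not rectified), "rvec" (rotation vector, rad) and "tvec" (3), from world to camera coordinates, as OpenCV has them; the wrist camera has in their place "T_tool_cam" (4x4, takes a point from camera to tool coordinates, whose origin is the TCP and whose axes are the flange's). Camera axes: x right, y down, z forward; pixel columns grow to the right and rows downward; lengths in m; the calibration is good to about 2 mm. A picture is of the moment at which its call begins: read the wrist's pose just before it. camera_params takes no time and is no camera call.
- ticket.close_job(): hands the job in, once; it reports no verdict.
The state is a dict: "time_s": time; "q": joint angles; "qvel": joint speeds; "joint_efforts": joint torques, N m; "position": TCP position; "tool_rot": TCP orientation; "ft_force": force on the tool from outside, world axes, zero at the start; "wrist_torque": the same for the moment, N m; "grip_width": finger opening in m.
Only numpy, scipy, OpenCV 4.12 (cv2) and the standard library are available. Lean on these libraries where they do the work, as an engineer would, in place of code of your own. Each camera call takes 0.05 s, during which the arm holds its last target. There are 200 camera calls.

TASK

Get the bench gauge ready for the next piston. First take the big horseshoe gap gauge that was left standing astride its bed and hang it over the free part of the rack's rail, then draw the spring-loaded jaw out by its knob until its pointer is level with the pointer of the brass rider on the scale, and keep it there for loading: the program finishes while still holding the jaw at the mark. Leave the rider, the small gauge on the rail and the gudgeon pin standing by the bench gauge where they are.

Things in the scene. Friction and masses are not known exactly. Their poses are not given: they have to be found in the camera images.
- gauge_grip (a point): Centre of the black grip block (60 wide, 18 thick, 40 tall) on top of the big horseshoe gap gauge: a loose 10 mm steel plate, an upright U opening downward, 182 wide, 135 tall, 0.5-0.75 kg, legs ending 115 below this point. x leg to leg, y square to the plate (across the 18 mm), z up. It starts astride the bed, its y along the bed, this point 30 above the bed top; 38 free either side of it.
- gauge_throat (a point): Crown (inner top) of the big gap gauge's throat, 25 mm straight below gauge_grip, same axes: the place that hangs on a rail. The throat is a half circle of 65 mm radius with straight legs 26 mm wide, 25 mm long.
- rail_free (a point): Middle of the free stretch (50 mm either way) of the rack's rail, on its top face, 160 mm above the bench. Fixed square steel rail 20 wide, 24 deep, 260 long, on a post near each end; this point is 25 mm to -y of its middle. x level across the rail, y along it (towards the small gauge), z up. A gauge hangs with its plate square across the rail, its throat crown on the top face.
- small_grip (a point): Centre of the grip of a smaller loose horseshoe gap gauge (104 mm wide, 14 mm thick), which already hangs on the rail about 95 mm along +y from rail_free; its top is 29 mm above the rail. Leave alone.
- bench_gauge: The bench gauge (fixed): grey bed 50 wide, 420 long, top 100 mm above the bench, on two feet; origin on the bench below the bed. y runs along the bed to the headstock with its dial (centre at y = +130, top 163 above the bench); the sliding jaw at the -y part is drawn out towards -y, where an end bracket and spring barrel stand (top 146). The jaw's knob is the tallest part, 186.
- jaw_knob (a point): Centre of the upright black knob on top of the sliding jaw (28 mm diameter, 34 mm tall, centre 169 mm above the bench, on a 16 mm stem; the jaw's top is 31 mm below this point). Its axes are those of the bench gauge: the jaw is drawn out along -y.
- jaw (a joint): How far the jaw has been drawn out, m: 0 home (the spring brings it back there when let go), stop at 0.060. The spring takes about 4.5 N to start and 1.5 N more for each 10 mm; friction about 1 N. The jaw is at the mark when this equals rider.
- jaw_pointer (a point): Tip of the small dark pointer (3 mm wide) on the jaw's +x side, over the inner half of the graduated strip (ticks 5 mm apart) beside the bed, 102 mm above the bench. Axes as the bench gauge.
- mark (a point): Tip of the dark pointer (3 mm wide) of the brass rider, a small clip on the outer edge of the graduated strip: the mark. The jaw is at the mark when the two pointers face each other, tip to tip, level along the bed. Axes as the bench gauge.
- rider (a joint): Where the brass rider is clipped on the strip, m: the value of jaw at which the two pointers are level; 0.028 to 0.046. It grips the strip firmly and is not to be moved.
- gudgeon_pin: Steel gudgeon pin (thick tube), 46 mm diameter, 104 mm tall, standing on end between the bench gauge, the rack and the robot; origin at the centre of its underside. Leave alone.

How it is judged:
By the outcome, as a careful person would: the job done as asked, in the order asked, and still so for the second after the job is handed in, while the arm keeps its last pose, push and grip.
It also fails if it takes over 58 s, if anything falls off the work surface, if the arm or the gripper's body presses on something with over 40 N, if the wrist force passes 120 N, or if a joint passes its speed limit or range.

## Working session

There is one attempt and no reset: what is moved stays moved. The work goes in short steps, Python scripts to look and compute and a shell command to move; the robot and the scene stay as the last step left them, time stands still between calls to the robot, and variables do not carry over. Pictures are saved under pics/ and viewed, about 8 in all and at most 12, crops included, and the job is handed in when it is done.

```bash
mkdir -p pics; cat > h.py <<'E'
import numpy as np, cv2
from rig import env, viewer, ticket
def snap(n,f):
    s=env.observe(); im,d=viewer.get_image(n); p=viewer.camera_params(n)
    np.savez('pics/'+f+'.npz',im=im,d=d,pos=s['position'],rot=s['tool_rot'],name=n)
    cv2.imwrite('pics/'+f+'.png',im[:,:,::-1]); return im,d
def load(f):
    z=np.load('pics/'+f+'.npz'); p=viewer.camera_params(str(z['name']))
    K=np.array([[p['fx'],0,p['cx']],[0,p['fy'],p['cy']],[0,0,1.]]);D=np.array(p['D'],float)
    if 'rvec' in p:
        R=cv2.Rodrigues(np.array(p['rvec'],float))[0];t=np.array(p['tvec'],float).ravel()
        Rc=R.T;c=-R.T@t
    else:
        T=np.array(p['T_tool_cam']);Rc=z['rot']@T[:3,:3];c=z['rot']@T[:3,3]+z['pos']
    return z['im'],z['d'],K,D,Rc,c
def rays(f,uv):
    im,d,K,D,Rc,c=load(f)
    n=cv2.undistortPoints(np.array(uv,float).reshape(-1,1,2),K,D).reshape(-1,2)
    return c,np.c_[n,np.ones(len(n))]@Rc.T
def onplane(f,uv,z):
    c,r=rays(f,uv); return c+r*((z-c[2])/r[:,2])[:,None]
def bydepth(f,uv):
    d=load(f)[1]; c,r=rays(f,uv); return np.array([c+ri*d[int(v),int(u)] for ri,(u,v) in zip(r,uv)])
def cloud(f):
    d=load(f)[1]; v,u=np.nonzero(d>0); c,r=rays(f,np.c_[u,v]); return u,v,c+r*d[v,u][:,None]
E
python3 - <<'E'
from h import *
import cv2
a,_=snap('top','t0');b,_=snap('side','s0');w,_=snap('wrist','w0')
s=env.observe();print(s['time_s'],s['position'],s['tool_rot'].round(3) if hasattr(s['tool_rot'],'round') else s['tool_rot'],s['grip_width'],s['ft_force'])
print(load('t0')[5],load('s0')[5],load('w0')[5])
E
```

```text
0.15 [0.23703007 0.49603872 0.2308632 ] [[-0.902  0.431 -0.001]
 [ 0.431  0.902 -0.001]
 [ 0.    -0.001 -1.   ]] 0.08546518145431987 [0.15571712 0.51553944 0.5999299 ]
[0.34503901 0.09209032 1.05535759] [ 0.49844424 -0.50804705  0.70556949] [0.17671181 0.52510259 0.37388617]
```

View pics/t0.png

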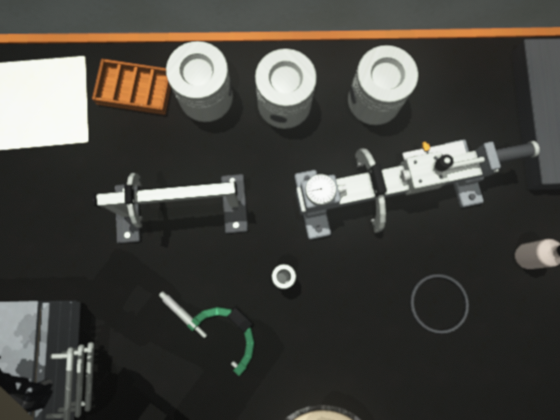

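View pics/s0.png

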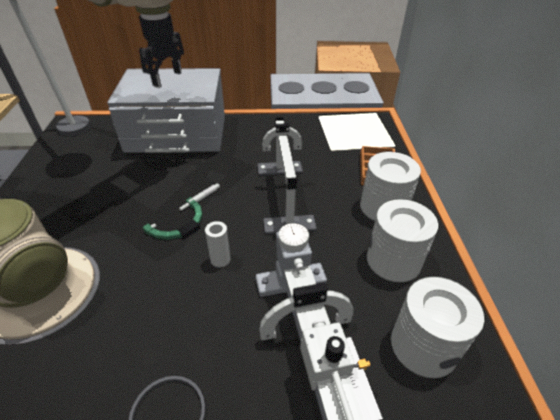

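The top view (image up = +x, right = −y) shows the rail from (97,199) to (240,187), with the small gauge at (130,195). The dial is at (320,188), the big gauge's grip at about (377,180), the knob at (444,161), the rider at (426,147) and the pin at (284,276). The side view shows the same layout.

```bash
python3 - <<'E'
from h import *
u,v,P=cloud('t0')
x,y,z=P.T; im=load('t0')[0][v,u].astype(int)
def rect(m,n):
    if m.sum()<5: print(n,m.sum());return
    r=cv2.minAreaRect((P[m][:,:2]*1000).astype(np.float32)); print(n,m.sum(),np.round(r[0],1),np.round(r[1],1),round(r[2],1),'z',np.median(z[m]).round(4))
print('knob',onplane('t0',[(444,161)],.186),'dial',onplane('t0',[(320,188)],.163),'grip',onplane('t0',[(377,180)],.15))
print('railends',onplane('t0',[(100,199),(238,187)],.16),'rider',onplane('t0',[(426,147)],.102),'pin',onplane('t0',[(284,276)],.104))
rect((u>90)&(u<250)&(v>170)&(v<215)&(abs(z-.16)<.006),'rail')
rect((u>340)&(u<400)&(v>140)&(v<240)&(z>.115)&(z<.16)&(im.max(1)<70),'grip')
rect((u>340)&(u<400)&(v>140)&(v<240)&(z>.115)&(z<.16),'griporarch')
rect((u>425)&(u<465)&(v>140)&(v<180)&(z>.178),'knob')
rect((u>90)&(u<160)&(v>165)&(v<235)&(z>.172),'small')
rect((u>330)&(u<420)&(v>150)&(v<220)&(abs(z-.1)<.004),'bed')
E
```

```text
knob [[ 0.5900062  -0.23538679  0.186     ]] dial [[ 0.54782146 -0.00068897  0.163     ]] grip [[ 0.56444724 -0.11418301  0.15      ]]
railends [[0.53577162 0.41673545 0.16      ]
 [0.55373906 0.15631272 0.16      ]] rider [[ 0.6446766  -0.23195156  0.102     ]] pin [[0.3850446  0.07126407 0.104     ]]
rail 1448 [538.  293.2] [263.2  79.3] 84.2 z 0.1597
grip 334 [ 569.8 -118. ] [60.8 18.1] 10.9 z 0.148
griporarch 532 [ 577.1 -101.6] [92.4 91.2] 69.6 z 0.145
knob 174 [ 591.2 -240.2] [25.8 27.2] 3.1 z 0.1852
small 229 [546.7 380. ] [73.3 52.1] 72.3 z 0.1866
bed 1362 [ 574.4 -123.5] [171.7 151. ] 82.2 z 0.1002
```

```bash
python3 -m pendant '[[[10,-20,30],-0.1,1],[[25,-45,0],-0.18,1],[[25,-45,0],-0.18,1],[[25,-45,0],-0.18,1],[[25,-45,0],-0.18,0],[[25,-45,0],-0.18,0],[[25,-45,0],-0.18,0],[[25,-45,0],-0.18,0],[[25,-45,0],-0.18,0],[[25,-45,0],-0.18,-0.1],[[25,-45,0],-0.18,-0.1],[[25,-45,0],-0.18,-0.1]]'
```

```text
time_s: 1.65
position: [0.5262, -0.0345, 0.2596]
tool_rot: [[0.851, 0.525, -0.002], [0.525, -0.851, 0.004], [0.001, -0.004, -1.0]]
ft_force: [0.6, 0.7, 1.7]
grip_width: 0.0385
```

```bash
python3 -m pendant '[[[22,-42,0],-0.18,-0.1],[[20,-38,0],-0.18,-0.1],[[0,0,0],0,-0.1],[[0,0,0],0,-0.1]]'; python3 - <<'E'
from h import *
snap('wrist','w1')
E
```

```text
time_s: 2.15
position: [0.5695, -0.1198, 0.2574]
tool_rot: [[0.984, 0.176, -0.003], [0.176, -0.984, 0.006], [-0.002, -0.007, -1.0]]
ft_force: [0.3, -0.2, -0.8]
grip_width: 0.0386
```

View pics/w1.png

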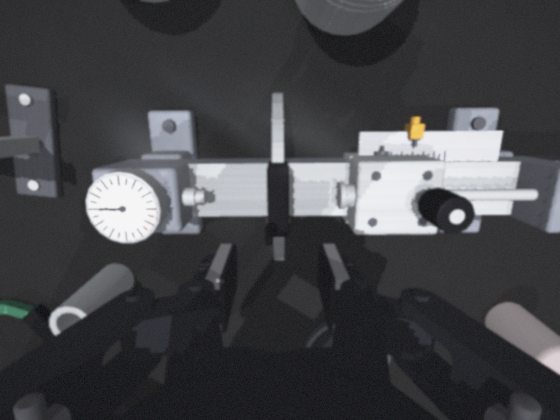

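The wrist view is centred on the gauge: grip block at u 268–290, v 160–236, jaw pointer near (381,150), rider (416,129) with its pointer at about (414,143), and knob top at (457,216).

```bash
python3 - <<'E'
from h import *
u,v,P=cloud('w1'); x,y,z=P.T; im=load('w1')[0][v,u].astype(int)
def rect(m,n):
    r=cv2.minAreaRect((P[m][:,:2]*1000).astype(np.float32)); print(n,m.sum(),np.round(r[0],1),np.round(r[1],1),round(r[2],1),'z',np.median(z[m]).round(4))
rect((u>255)&(u<300)&(v>140)&(v<250)&(abs(z-.15)<.004),'grip')
rect((u>400)&(u<480)&(v>180)&(v<240)&(z>.181),'knob')
for n,V in(('upper',range(200,330)),):
    pass
print(onplane('w1',[(381,150),(414,143)],.102)*1000)
A=onplane('w1',[(195,160),(350,160)],.1); B=A[1]-A[0]; print('beddir',np.degrees(np.arctan2(B[1],B[0])))
im0=load('w1')[0]; c=im0[100:175,350:510]; cv2.imwrite('pics/w1c.png',cv2.resize(c,None,fx=5,fy=5,interpolation=cv2.INTER_CUBIC)[:,:,::-1])
E
```

```text
grip 1568 [ 569.1 -118.8] [58.9 17.8] 10.7 z 0.1498
knob 1242 [ 592.  -240.3] [27. 27.] 0.6 z 0.1861
[[ 622.43037079 -205.53177296  102.        ]
 [ 633.82179779 -233.29074819  102.        ]]
beddir -79.75886314379436
```

View pics/w1c.png

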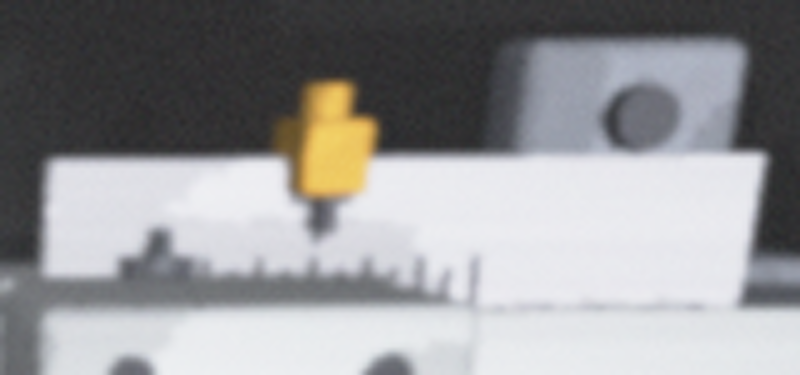

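```bash
python3 -m pendant '[[[0,1,-40],0.01,-0.1],[[0,0,-40],0,-0.1],[[0,0,-40],0,-0.1],[[0,0,-20],0,-0.1],[[0,0,0],0,-0.1]]'
```

```text
time_s: 2.82
position: [0.5678, -0.1127, 0.1162]
tool_rot: [[0.98, 0.198, 0.0], [0.198, -0.98, 0.005], [0.001, -0.005, -1.0]]
ft_force: [-0.5, 0.9, 1.2]
grip_width: 0.0382
```

```bash
python3 -m pendant '[[[1,-6,-3],-0.015,-0.1],[[0,0,0],0,-0.1]]' && python3 -m pendant '[[[0,0,0],0,-1],[[0,0,0],0,-1],[[0,0,0],0,-1],[[0,0,0],0,-1],[[0,0,0],0,-1],[[0,0,0],0,-1]]' 80
```

```text
time_s: 3.08
position: [0.5695, -0.1186, 0.1153]
tool_rot: [[0.983, 0.184, 0.003], [0.184, -0.983, 0.003], [0.004, -0.003, -1.0]]
ft_force: [-0.7, 0.1, -0.0]
grip_width: 0.0387
time_s: 3.82
position: [0.5699, -0.1188, 0.1165]
tool_rot: [[0.983, 0.184, 0.005], [0.184, -0.983, 0.003], [0.006, -0.002, -1.0]]
ft_force: [-0.2, -0.5, -1.0]
grip_width: 0.0168
```

```bash
python3 -m pendant '[[[0,0,15],0,-1],[[0,0,35],0,-1],[[0,0,40],0,-1],[[0,0,40],0,-1],[[0,0,40],0,-1],[[0,0,20],0,-1],[[0,0,0],0,-1]]'; python3 - <<'E'
from h import *
u,v,P=cloud('t0'); x,y,z=P.T
m=(u>90)&(u<250)&(v>170)&(v<215)&(abs(z-.16)<.006)
m2=m&(u>145)&(u<228)
l=cv2.fitLine((P[m2][:,:2]*1000).astype(np.float32),cv2.DIST_HUBER,0,.01,.01).ravel();print(l,np.degrees(np.arctan2(l[1],l[0])))
d=l[:2]*np.sign(l[1]); n=np.array([-d[1],d[0]])
Q=P[m][:,:2]*1000-l[2:]; k=abs(Q@n)<9
s=Q[k]@d; a,b=np.percentile(s,[.5,99.5]);print(a,b,b-a, 'width',np.ptp((Q@n)[m2[m]]))
mid=l[2:]+d*(a+b)/2; print('mid',mid,'free',mid-25*d)
m3=(u>90)&(u<160)&(v>165)&(v<235)&(z>.178); print('small grip',np.median(P[m3],0))
E
```

```text
time_s: 4.7
position: [0.566, -0.1168, 0.3133]
tool_rot: [[0.983, 0.185, -0.003], [0.185, -0.983, 0.007], [-0.001, -0.007, -1.0]]
ft_force: [0.2, -0.5, -6.5]
grip_width: 0.0169
[ 7.3515862e-02 -9.9729407e-01  5.4734656e+02  2.5416641e+02] -85.78404
-88.32628559879271 169.6340159657316 257.96030156452434 width 21.393787969477977
mid [544.35785367 294.71027096] free [546.19575025 269.77791889]
small grip [0.53916994 0.35624519 0.18731043]
```

```bash
python3 -m pendant '[[[-1,20,0],0,-1],[[-2,40,0],-0.015,-1],[[-2,45,0],-0.015,-1],[[-2,45,0],-0.015,-1],[[-3,45,0],-0.015,-1],[[-3,45,0],-0.015,-1],[[-3,45,0],-0.015,-1],[[-2,45,0],-0.015,-1],[[-2,35,0],-0.01,-1],[[0,15,0],0,-1],[[0,0,0],0,-1],[[0,0,0],0,-1]]';  python3 - <<'E'
from h import *
snap('wrist','w2');print(env.observe()['position'])
E
```

```text
time_s: 6.2
position: [0.5347, 0.283, 0.2989]
tool_rot: [[0.997, 0.071, -0.031], [0.071, -0.997, 0.01], [-0.03, -0.012, -0.999]]
ft_force: [0.1, 0.1, -6.6]
grip_width: 0.0169
[0.53475021 0.28283694 0.2989266 ]
```

View pics/w2.png

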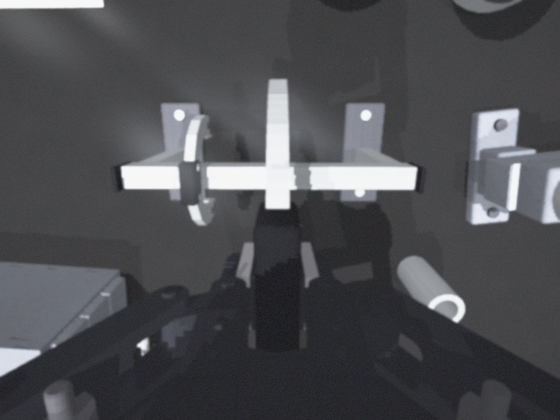

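The wrist view shows the rail top face from about (123,177) to (416,178), with the small gauge at (191,180) and the held gauge in front at u≈278.

```bash
python3 - <<'E'
from h import *
E=onplane('w2',[(123,177),(416,178)],.16)[:,:2]*1000; d=E[0]-E[1]; L=np.linalg.norm(d);d/=L
print(E,L,np.degrees(np.arctan2(d[0]*-1,d[1])),'free',E.mean(0)-25*d, 'small',onplane('w2',[(191,180)],.189))
u,v,P=cloud('w2');x,y,z=P.T
m=(abs(z-.16)<.005)&(v>155)&(v<195)&(u>212)&(u<262)|(abs(z-.16)<.005)&(v>155)&(v<195)&(u>320)&(u<410)
l=cv2.fitLine((P[m][:,:2]*1000).astype(np.float32),cv2.DIST_HUBER,0,.01,.01).ravel();print(l,np.degrees(np.arctan2(l[0],-l[1])),np.median(z[m]))
s=env.observe();R=s['tool_rot'];print('grip now',s['position']-.0135*R[:,2],R.round(3).tolist())
E
```

```text
[[535.27951648 422.58865632]
 [553.66386265 163.77861215]] 259.46218057451 4.063131008164061 free [546.24307934 268.24646964] small [[0.54417621 0.35422755 0.189     ]]
[ 7.3349185e-02 -9.9730635e-01  5.4833087e+02  2.4869595e+02] 4.206376 0.1602932513457167
grip now [0.53516408 0.28269938 0.31241955] [[0.997, 0.07, -0.031], [0.071, -0.997, 0.01], [-0.03, -0.012, -0.999]]
```

```bash
python3 -m pendant '[[[12,-19,0],0,-1],[[0,0,0],0,-1],[[0,0,-30],0,-1],[[0,0,-40],0,-1],[[0,0,-25],0,-1],[[0,0,-5],0,-1],[[0,0,0],0,-1]]'
```

```text
time_s: 7.12
position: [0.5498, 0.2568, 0.1985]
tool_rot: [[0.998, 0.062, -0.026], [0.062, -0.998, 0.011], [-0.026, -0.012, -1.0]]
ft_force: [0.0, -1.3, -5.2]
grip_width: 0.0172
```

```bash
python3 -m pendant '[[[-3,7,-5],0.012,-1],[[0,1,-10],0,-1],[[0,0,-5],0,-1],[[0,0,0],0,-1]]'
```

```text
time_s: 7.62
position: [0.5473, 0.2657, 0.1795]
tool_rot: [[0.997, 0.075, -0.022], [0.075, -0.997, 0.012], [-0.021, -0.013, -1.0]]
ft_force: [-0.5, 1.0, -5.6]
grip_width: 0.0168
```

```bash
python3 -m pendant '[[[0,0,-3],0,-1],[[0,0,-2],0,-1]]'
```

```text
time_s: 7.88
position: [0.5476, 0.2657, 0.1746]
tool_rot: [[0.997, 0.075, -0.022], [0.075, -0.997, 0.012], [-0.021, -0.013, -1.0]]
ft_force: [-0.4, -0.4, -6.4]
grip_width: 0.0171
```

```bash
python3 -m pendant '[[[0,0,-2],0,-1],[[0,0,-1.5],0,-1]]'; python3 -m pendant '[[[0,0,-1],0,-1],[[0,0,0],0,-1]]'
```

```text
time_s: 8.12
position: [0.5478, 0.2657, 0.1723]
tool_rot: [[0.997, 0.075, -0.02], [0.075, -0.997, 0.012], [-0.019, -0.014, -1.0]]
ft_force: [-5.7, -1.7, 8.8]
grip_width: 0.017
time_s: 8.38
position: [0.5479, 0.2657, 0.1725]
tool_rot: [[0.997, 0.075, -0.018], [0.075, -0.997, 0.013], [-0.017, -0.014, -1.0]]
ft_force: [-1.0, -0.2, -3.4]
grip_width: 0.0172
```

```bash
python3 -m pendant '[[[0,0,-1],0,-1],[[0,0,0],0,-0.5],[[0,0,0],0,-0.4],[[0,0,0],0,-0.3],[[0,0,0],0,-0.2],[[0,0,0],0,-0.2]]'
```

```text
time_s: 9.12
position: [0.549, 0.266, 0.1723]
tool_rot: [[0.997, 0.075, -0.015], [0.075, -0.997, 0.014], [-0.014, -0.015, -1.0]]
ft_force: [-0.3, 0.2, -0.7]
grip_width: 0.0339
```

```bash
python3 -m pendant '[[[0,0,10],0,-0.1],[[0,0,15],0,-0.1],[[0,0,20],0,-0.1],[[0,0,30],0,-0.1],[[0,0,35],0,-0.1],[[0,-20,10],0,-0.1],[[0,-40,0],0.02,0.1],[[0,-50,0],0.02,0.1],[[0,-50,0],0.02,0.1],[[0,-50,0],0.02,0.1],[[0,-50,0],0.02,0.1],[[0,-50,0],0.02,0.1]]'; python3 - <<'E'
from h import *
a,_=snap('top','t1');b,_=snap('side','s1')
c=np.hstack([cv2.resize(a[150:260,70:270],(400,220)),cv2.resize(b[100:230,230:350],(240,260))[:220]])
cv2.imwrite('pics/c1.png',cv2.resize(c,None,fx=1.25,fy=1.25)[:,:,::-1])
E
```

```text
time_s: 10.62
position: [0.5442, -0.0573, 0.2989]
tool_rot: [[0.98, 0.2, -0.016], [0.2, -0.98, 0.012], [-0.014, -0.015, -1.0]]
ft_force: [0.8, -1.3, 0.7]
grip_width: 0.0474
```

View pics/c1.png

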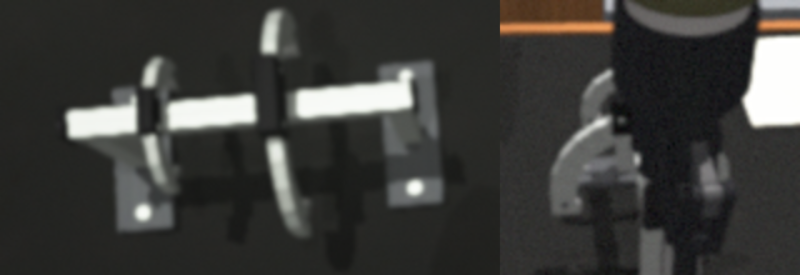

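The crop shows the big gauge hanging square over the rail between the small gauge and the right post, with both gauges upright. Next is the knob.

```bash
python3 -m pendant '[[[12,-40,-10],-0.01,0.2],[[12,-45,-20],0,0.2],[[12,-45,-20],0,0.2],[[12,-40,-20],0,0.2],[[0,-10,0],0,0.2],[[0,0,0],0,0.2]]'
```

```text
time_s: 11.48
position: [0.5887, -0.2471, 0.2251]
tool_rot: [[0.983, 0.182, -0.02], [0.183, -0.983, 0.014], [-0.017, -0.017, -1.0]]
ft_force: [0.1, 0.3, -0.5]
grip_width: 0.0514
```

```bash
python3 -m pendant '[[[3,7,-25],0,0.2],[[0,0,-20],0,0.2],[[0,0,0],0,0.2]]'
```

```text
time_s: 11.85
position: [0.5914, -0.2364, 0.1825]
tool_rot: [[0.983, 0.185, -0.016], [0.185, -0.983, 0.012], [-0.014, -0.015, -1.0]]
ft_force: [0.7, 0.2, -0.3]
grip_width: 0.0513
```

```bash
python3 -m pendant '[[[0,-4,-15],0,0.2],[[0,0,-15],0,0.2],[[0,0,0],0,0.2]]' 60; python3 -m pendant '[[[0,0,0],0,-1],[[0,0,0],0,-1],[[0,0,0],0,-1],[[0,0,0],0,-1]]' 60; python3 - <<'E'
from h import *
a,_=snap('wrist','w3'); print(env.observe()['position'])
E
```

```text
time_s: 12.22
position: [0.5917, -0.2397, 0.153]
tool_rot: [[0.982, 0.187, -0.014], [0.187, -0.982, 0.011], [-0.011, -0.013, -1.0]]
ft_force: [-0.4, 0.3, 0.7]
grip_width: 0.0512
time_s: 12.72
position: [0.5921, -0.2409, 0.1537]
tool_rot: [[0.982, 0.186, -0.012], [0.186, -0.982, 0.008], [-0.01, -0.01, -1.0]]
ft_force: [-0.2, -0.8, -2.1]
grip_width: 0.0266
[ 0.59208296 -0.24088043  0.15364242]
```

View pics/w3.png

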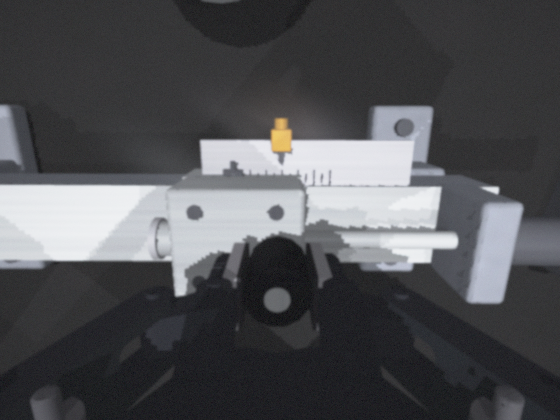

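The knob is held between the pads. The jaw pointer is at about (234,165) and the rider pointer at about (281,159); I'll locate both to sub-pixel.

```bash
cat >> h.py <<'E'
def ptrs(f,du=0,box=(140,180,200,340)):
    r0,r1,c0,c1=box
    c=load(f)[0][r0:r1,c0:c1]; cv2.imwrite('pics/'+f+'c.png',cv2.resize(c,None,fx=5.5,fy=5.5,interpolation=cv2.INTER_CUBIC)[:,:,::-1])
def gap(f,j,r):
    P=onplane(f,[j,r],.102)*1000; a=np.radians(10.3); ey=np.array([-np.sin(a),np.cos(a)]); ex=np.array([np.cos(a),np.sin(a)])
    q=P[:,:2]; print('along',(q[0]-q[1])@ey,'across',(q[0]-q[1])@ex)
E
python3 - <<'E'
from h import *
ptrs('w3'); g=load('w3')[0].min(2).astype(int)
for r in range(148,172,2): print(r,g[r,222:246].tolist(),'|',g[r,270:292].tolist())
E
```

```text
148 [215, 217, 217, 218, 216, 217, 218, 217, 217, 217, 217, 218, 216, 218, 217, 217, 216, 217, 217, 217, 219, 218, 215, 218] | [218, 175, 125, 104, 101, 102, 99, 98, 101, 101, 102, 102, 99, 103, 103, 102, 103, 102, 105, 104, 117, 160]
150 [217, 220, 218, 218, 216, 218, 219, 219, 220, 219, 217, 217, 218, 219, 218, 218, 217, 218, 218, 218, 218, 219, 217, 218] | [222, 193, 143, 108, 100, 98, 99, 101, 97, 96, 100, 98, 96, 100, 100, 99, 100, 100, 102, 102, 115, 151]
152 [214, 214, 214, 214, 214, 214, 216, 215, 216, 216, 214, 216, 215, 215, 215, 216, 216, 215, 214, 215, 216, 215, 215, 215] | [229, 221, 199, 167, 141, 136, 126, 122, 111, 114, 111, 112, 113, 120, 134, 149, 158, 152, 142, 136, 145, 166]
154 [214, 216, 216, 215, 215, 216, 216, 214, 216, 215, 215, 215, 215, 215, 215, 217, 214, 216, 214, 215, 216, 215, 216, 215] | [230, 229, 226, 220, 214, 208, 194, 169, 141, 124, 115, 117, 120, 127, 158, 195, 217, 219, 213, 210, 207, 204]
156 [215, 215, 216, 215, 215, 215, 214, 214, 214, 213, 215, 214, 214, 215, 215, 214, 215, 213, 215, 215, 214, 215, 214, 214] | [228, 230, 229, 229, 228, 226, 
[... 1030 characters left out ...]
66 [210, 211, 211, 210, 210, 210, 204, 181, 143, 112, 98, 97, 90, 96, 122, 166, 195, 212, 212, 213, 212, 213, 213, 213] | [212, 211, 214, 214, 211, 213, 216, 222, 225, 226, 226, 221, 220, 222, 227, 229, 228, 228, 229, 229, 229, 228]
168 [199, 188, 177, 173, 173, 175, 167, 155, 130, 108, 100, 94, 91, 89, 103, 138, 168, 185, 189, 192, 198, 204, 207, 210] | [212, 211, 209, 210, 211, 210, 213, 215, 220, 224, 223, 221, 222, 225, 226, 227, 226, 226, 227, 227, 227, 227]
170 [175, 143, 114, 105, 103, 103, 108, 102, 103, 100, 98, 100, 98, 93, 91, 95, 101, 107, 111, 115, 136, 171, 202, 211] | [209, 210, 212, 210, 209, 210, 212, 212, 214, 213, 205, 190, 187, 211, 225, 228, 228, 229, 228, 228, 228, 227]
```

View pics/w3c.png

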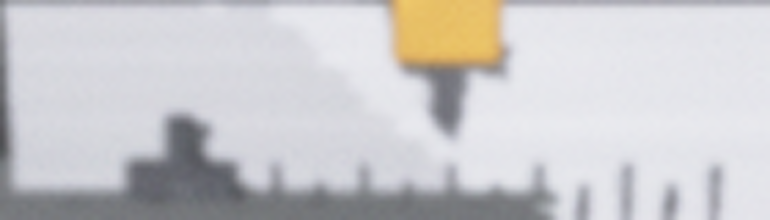

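```bash
python3 - <<'E'
from h import *
gap('w3',(232.5,161),(281.2,163))
E
```

```text
along 29.422388706288626 across 0.917659842919899
```

```bash
python3 -m pendant '[[[0.9,-5,0],0,-1],[[0.9,-5,0],0,-1],[[0.9,-5,0],0,-1],[[0.9,-5,0],0,-1],[[0.9,-5,0],0,-1],[[0.2,-1,0],0,-1],[[0,0,0],0,-1]]'; python3 - <<'E'
from h import *
snap('wrist','w4'); ptrs('w4',box=(130,185,200,340)); s=env.observe();print(s['position'],s['ft_force'])
E
```

```text
time_s: 13.65
position: [0.5953, -0.2586, 0.1537]
tool_rot: [[0.981, 0.192, -0.02], [0.192, -0.981, 0.022], [-0.016, -0.025, -1.0]]
ft_force: [-1.9, 6.4, -1.7]
grip_width: 0.0267
[ 0.59527621 -0.2585282   0.15367985] [-1.82307952  5.75913091 -1.91225369]
```

View pics/w4c.png

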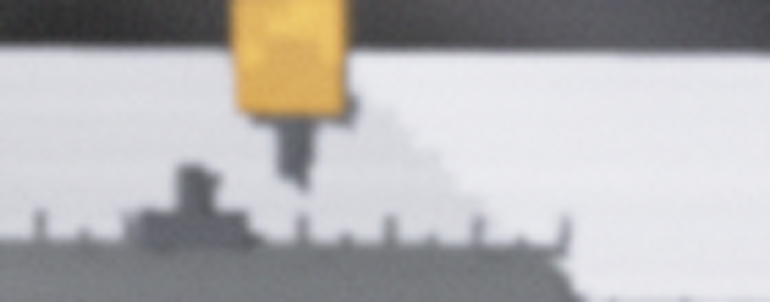

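```bash
python3 -m pendant '[[[0.9,-5,0],-0.006,-1],[[0.9,-5,0],-0.005,-1],[[0.4,-2.5,0],0,-1],[[0,0,0],0,-1],[[0,0,0],0,-1]]'
```

```text
time_s: 14.32
position: [0.5964, -0.2651, 0.1537]
tool_rot: [[0.982, 0.188, -0.026], [0.188, -0.982, 0.028], [-0.02, -0.033, -0.999]]
ft_force: [-3.9, 6.6, -1.9]
grip_width: 0.0263
```

```bash
python3 -m pendant '[[[1,-5,0],0,-1],[[0.6,-3.5,0],0,-1]]';python3 - <<'E'
from h import *
snap('wrist','w5');snap('wrist','w5b'); 
for _ in range(3): snap('wrist','w5'); s=env.observe();print(s['position'],s['ft_force'])
ptrs('w5',box=(130,185,200,340)); print(s['tool_rot'])
E
```

```text
time_s: 14.58
position: [0.5975, -0.2707, 0.1537]
tool_rot: [[0.981, 0.191, -0.029], [0.192, -0.981, 0.031], [-0.023, -0.036, -0.999]]
ft_force: [-4.1, 10.5, -1.6]
grip_width: 0.0266
[ 0.59749022 -0.27099148  0.15368229] [-4.35356063  8.04167626 -1.68064109]
[ 0.59747952 -0.27096627  0.1537065 ] [-3.90006729  7.59429807 -1.78544577]
[ 0.59747435 -0.27095869  0.15369637] [-2.90060237  8.34036341 -1.71612347]
[[ 0.98122716  0.1906258  -0.02924149]
 [ 0.19149243 -0.98102279  0.03041285]
 [-0.02288909 -0.03544144 -0.9991096 ]]
```

View pics/w5c.png

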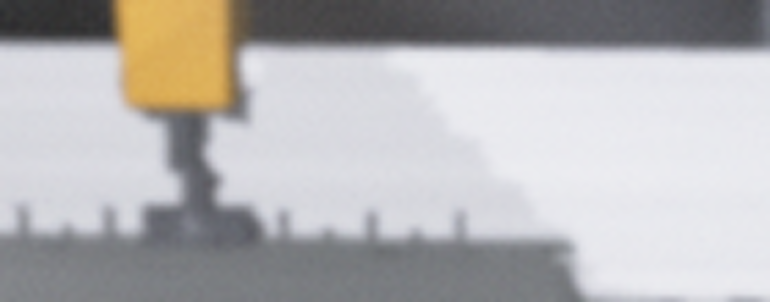

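```bash
python3 - <<'E'
from h import *
for f,c0,c1 in(('w3',270,295),('w3',222,247),('w4',242,268),('w4',224,248),('w5',222,248)):
  g=load(f)[0].min(2).astype(float); print(f)
  for r in range(148,172):
    row=g[r,c0:c1]; t=160; k=np.nonzero(row<t)[0]
    if len(k)and 2<len(k)<12 and k[0]>0 and k[-1]<len(row)-1:
      a,b=k[0],k[-1]; L=a-1+(row[a-1]-t)/(row[a-1]-row[a]); R=b+(t-row[b])/(row[b+1]-row[b]); print(r,round(L+c0,2),round(R+c0,2),row.min())
E
```

```text
w3
153 275.89 284.33 116.0
154 277.32 284.05 115.0
155 278.0 284.05 117.0
156 278.29 283.79 116.0
157 278.32 283.42 116.0
158 278.19 283.27 117.0
159 278.12 283.22 116.0
160 278.14 283.21 116.0
161 278.68 283.0 117.0
162 279.29 282.56 128.0
w3
161 230.29 234.57 136.0
162 229.74 236.29 103.0
163 229.59 237.42 92.0
164 229.59 237.44 96.0
165 229.57 237.06 91.0
166 229.55 236.86 90.0
167 229.4 236.98 89.0
168 228.58 237.73 89.0
w4
153 249.03 257.52 97.0
154 249.65 256.97 98.0
155 249.86 256.76 98.0
156 249.92 256.73 96.0
157 249.97 256.7 92.0
158 249.89 256.67 96.0
159 249.92 256.42 97.0
160 250.0 255.93 99.0
161 250.36 255.69 106.0
162 251.39 255.62 118.0
w4
160 232.35 236.48 137.0
161 231.77 238.14 104.0
162 231.7 239.35 96.0
163 231.64 239.39 93.0
164 231.62 239.0 91.0
165 231.63 238.77 93.0
166 231.57 238.8 92.0
167 231.1 239.08 92.0
w5
152 229.18 237.7 87.0
153 229.64 237.58 89.0
154 229.82 237.6 89.0
155 229.97 237.47 92.0
156 230.0 237.0 92.0
157 230.0 236.81 94.0
158 230.0 236.89 93.0
159 230.08 237.38 91.0
160 230.41 237.9 95.0
161 231.44 238.78 97.0
162 232.33 239.49 97.0
163 232.59 239.45 92.0
164 232.61 239.08 97.0
165 232.58 238.89 96.0
166 232.23 239.19 96.0
```

The edges put the jaw about 2.4 px (1.4 mm) past the mark, so I'll let it back slightly.

```bash
cat > m.py <<'E'
from h import *
import sys
f=sys.argv[1]
for _ in range(6): snap('wrist',f); s=env.observe()
print(s['time_s'],np.round(s['position'],5),np.round(s['ft_force'],1),s['grip_width'])
g=load(f)[0].min(2).astype(float);c0,c1=218,252
for r in range(150,170):
    row=g[r,c0:c1]; t=160; k=np.nonzero(row<t)[0]
    if len(k)and 2<len(k)<12:
      a,b=k[0],k[-1]; L=a-1+(row[a-1]-t)/(row[a-1]-row[a]); R=b+(t-row[b])/(row[b+1]-row[b]); print(r,round(L+c0,2),round(R+c0,2))
ptrs(f,box=(130,185,200,340))
E
python3 -m pendant '[[[0,0,0],0,-1]]'; python3 m.py w6
```

```text
time_s: 14.95
position: [0.5973, -0.27, 0.1537]
tool_rot: [[0.981, 0.192, -0.03], [0.193, -0.981, 0.031], [-0.024, -0.036, -0.999]]
ft_force: [-3.6, 6.6, -2.0]
grip_width: 0.0265
15.25 [ 0.59727 -0.26991  0.15369] [-4.2  8.3 -1.7] 0.02669268214402274
152 231.08 239.67
153 231.59 239.6
154 231.75 239.6
155 231.91 239.45
156 231.89 239.08
157 231.97 238.75
158 231.94 238.72
159 232.06 238.72
160 232.22 238.95
161 232.49 240.0
162 232.65 241.12
163 232.83 240.86
164 232.91 240.75
165 232.9 240.7
166 232.52 241.07
```

```bash
python3 -m pendant '[[[0.1,-0.5,0],0,-1]]'; python3 m.py w7
```

```text
time_s: 15.38
position: [0.5972, -0.2695, 0.1537]
tool_rot: [[0.981, 0.193, -0.031], [0.194, -0.981, 0.031], [-0.025, -0.037, -0.999]]
ft_force: [-3.5, 7.5, -2.4]
grip_width: 0.0262
15.675 [ 0.59716 -0.26942  0.15367] [-3.1  8.4 -2.4] 0.026939433329349387
152 232.07 240.7
153 232.57 240.6
154 232.73 240.43
155 232.69 240.0
156 232.66 239.76
157 232.72 239.7
158 232.89 239.68
159 233.03 239.59
160 233.18 239.4
161 233.12 239.08
162 233.05 238.85
163 233.03 238.77
164 232.86 238.81
165 232.8 238.84
166 232.17 239.24
```

View pics/w7c.png

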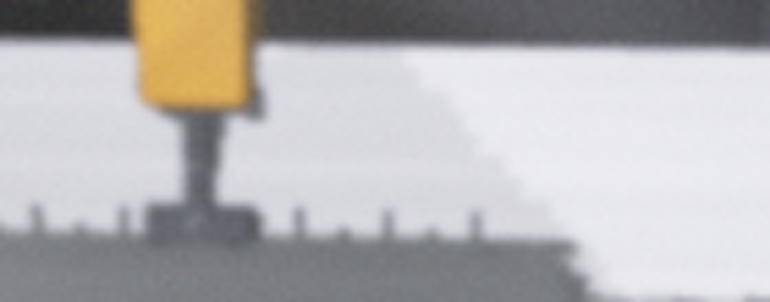

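The two pointers now form one continuous line: left edges at 232.7 and 232.9 px, which is about 0.1 mm. The arm is steady, so I'm handing in.

```bash
python3 - <<'E'
from h import *
snap('top','t2')
a,b=[cv2.absdiff(load('t2')[0][r],load('t1')[0][r]).max() for r in (np.s_[165:245,85:200],np.s_[255:300,265:305])];print('rack/pin change',a,b,env.observe()['position'])
print(ticket.close_job())
E
```

```text
rack/pin change 3 159 [ 0.59716259 -0.26945891  0.1537026 ]
the job is handed in; nothing more can be done
None
```

```bash
python3 - <<'E'
from h import *
r=np.s_[255:300,265:305]
for a in('t0','t1'): print(a,cv2.absdiff(load('t2')[0][r],load(a)[0][r]).mean())
D=[np.median(load(a)[1][270:282,278:290]) for a in('t0','t1','t2')];print(D)
E
```

```text
the job is handed in; nothing more can be done
```

```bash
python3 -c "
import numpy as np
for a in('t0','t1','t2'):
    z=np.load('pics/'+a+'.npz'); d=z['d'][255:300,265:305]; print(a,d.min(),np.median(d),z['im'][255:300,265:305].mean())"
```

```text
t0 0.0 1.0421894 72.34962962962963
t1 0.0 1.0423933 66.49
t2 0.0 0.54020655 107.22018518518519
```

The big gauge now hangs over the free part of the rail, and the job was handed in with the gripper still holding the jaw at the mark, about 16 s into the 58 s allowed.

- **Big gauge:** I lifted it clear of the bed and hung it square across the rail near the middle of the free stretch. The picture after release shows it hanging upright, and the rack area had not changed in the last picture before hand-in.
- **Jaw:** I drew it out by the knob by about 29 mm. My first pull went about 1.4 mm past the mark, so I let it back in two small steps.
- **Mark:** In the last wrist picture the pointers meet tip to tip. Their left edges are about 0.1 mm apart and their right edges, blurred by shadow, about 0.5 mm. The arm held still over the following 0.3 s, with about 9 N on the wrist.
- **Small gauge and rider:** I did not touch either. The small gauge is unchanged in the pictures, and I saw no sign that the rider moved.
- **Gudgeon pin:** My last check of it failed. The arm covers it in the final top view, which is why that patch differed from the earlier one. In the view before it, taken after the gauge was hung, the depth there matched the start. The gripper did not go near it after that.

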